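# Lengthen the telescoping tube rest by one hole and lay the culture tube in it

### The arm

A 6-joint arm with a two-finger parallel gripper is mounted at the origin on a cart in front of the work surface, level with it; the furniture and walls round the work are solid. World frame = base frame: x ahead of the robot, y to its left, z up, the work surface at z = 0. Lengths are in mm, angles in degrees, forces in N, time in s.
With the tool pointing down it reaches from about 325 to 925 mm from the base axis. Payload 3.1 kg.
Tool frame: the origin (TCP) lies at the very end of the fingers, on their centre line; the grasp point (between the pads) lies grasp_offset behind it (grasp_offset is the distance from the TCP to the grasp point, in mm); z points along the fingers, y is the line along which they close (so a half turn about z gives the same grasp; the last joint's range is limited). The gripper opens to 85 mm and grips with 20 to 120 N. Pads are 22 mm wide; open, the fingers measure 114 mm over their backs; the gripper's body (76 mm by 85 mm) begins 54 mm behind the grasp point. The pads swing forward as they close: fully open they stand 13 mm farther back than shut.
Start: joints at [56.769, 12.427, 92.441, -0, 75.132, -6.429], TCP at [281.812, 557.872, 231.3] pointing down, gripper open.
Joint ranges: [-157.48, 157.48], [-44.54, 120.13], [17.64, 146.25], [-64.5, 244.5], [7.68, 150.69], [-147.95, 147.95]. Speed limits (degrees/s): [159.86, 159.86, 180, 180, 180, 180].

### API

Orientations are given as [roll, pitch, yaw] about the fixed x, y, z axes, in that order (R = Rz(yaw) Ry(pitch) Rx(roll)).
In Python, from station import * gives the robot as it stands. Calls block until the motion is done:
- goto(position, orientation): joint-space move of the TCP to a pose.
- move_l(position, attitude=None, speed=150): straight line of the TCP; attitude=None keeps the orientation; speed is the mean speed in mm/s.
- move_j(angles): joint-space move.
- grip(opening, squeeze=None): finger opening in mm; squeeze is the grip in N (None keeps the last); returns when the fingers have stopped.
- wait(seconds).
- solve_ik(position, orientation): joint angles nearest the present ones, or None.
- get_obs(): the state.
- get_image(name): name is "scene" or "top" or "wrist"; returns the picture (420x560x3 uint8, red, green, blue); there is no depth.
- get_calibration(name): a dict with "fx", "fy", "cx", "cy" (pixels), "R" (3x3) and "t" (3): a world point X has camera coordinates R X + t; the wrist camera has in their place "mount" (4x4, takes a point from camera to tool coordinates, whose origin is the TCP and whose axes are the flange's). Camera axes: x right, y down, z forward; pixel columns grow to the right and rows downward; lengths in mm; the calibration is good to about 2 mm. A picture is of the moment at which its call begins: read the wrist's pose just before it. get_calibration takes no time and is no camera call.
A pose or a line that the arm cannot do raises Unreachable and nothing moves.
- sign_off(): hands the job in; it is judged then, once.
Trained networks look in the newest picture that a camera, given by its name, has taken for a name from the list of things; names that differ only in an ending like _2 or _b are one class to them, and where a whole thing is asked for, a point or a joint stands for the part that bears it (a point fixed in the world has none). Each returns a list of dicts, best first, with "score" (0 to 1); they miss things now and then, are a little off and sometimes report something else, mostly with a low value. They report only what shows in the picture. A call takes as long as a camera call.
- spot_in(name, camera): "extent" ([centre column, centre row, width, height] in pixels, round what is visible of it).
- regions_of(name, camera): "region" (420x560 bool, what is visible of it) and "extent" ([centre column, centre row, width, height] in pixels, round what is visible of it).
The state is a dict: "t": time; "joint_pos": joint angles; "qvel": joint speeds; "effort": joint torques, N m; "tcp_pos": TCP position; "ee_rot": TCP orientation; "wrist_force": force on the tool from outside, world axes, zero at the start; "moment": the same for the moment, N m; "grip_width": finger opening in mm; "grip_force": force on a finger pad.
Only numpy, scipy, OpenCV 4.12 (cv2) and the standard library are available. Lean on these libraries where they do the work, as an engineer would, in place of code of your own. Each camera call takes 0.05 s, during which the arm holds its last target. There are 200 camera calls.

### The job

The culture tube is too long for the telescoping tube rest. Press the two sprung buttons in and slide the sleeve gently outwards just until both buttons pop out in the next hole, without straining it against them, then lay the loose tube in the two cradles between the end plates. Leave the bottle, the tin and the culture plate where they are.

Things in the scene. Friction and masses are not known exactly. Their poses are not given: they have to be found in the camera images.
- rest: Fixed telescoping tube rest: grey foot plate 225 x 70 x 8 mm carrying a steel bar 23 mm square, over which the aluminium sleeve slides. Origin on the bench under the middle between the two buttons; z up; +x is the direction along the bar in which the sleeve slides out; y across.
- press_point (a point): Middle between the two buttons, 45 mm above the bench; axes as the rest. One button on each side, pointing along +y and -y: steel, round-nosed, 12 mm across, 5 mm proud of the sleeve (40 mm over both). Pinching the sleeve here across y (20 N or more, pads over the buttons) holds both flush; a pull of 6 to 18 N along +x then makes the hole edges ride over their noses.
- sleeve: Sliding square aluminium sleeve, 30 x 30 mm outside, 30 to 60 mm above the bench, axes and (at extension 0) origin as the rest. First hole pair (15 mm) at its x = 0. A screwed-on clip (44 mm long, 34 mm wide, top at 62 mm) at about x = -45 mm has the next hole pair (15 mm): 38 to 52 mm from the first, set differently each time, not measured: find it by feel.
- extension (a joint): How far the sleeve is slid out, m: about 0 at the start, 0.037 to 0.054 in the next hole, end stop at 0.064. Between the holes the buttons run hidden under the wall and the sleeve slides with 2 to 5 N; in the next hole they pop out by themselves and block it again.
- button_l (a joint): How far the button on the +y side is pressed in, m: 0 = fully out, 0.005 = flush with the sleeve's outside, 0.007 = under the sleeve's wall. Its spring gives 1.4 N when out, 2.3 N at 0.007
- button_r (a joint): The same for the button on the -y side
- pin_l: The steel nose of the +y button (moves with it); axes as the rest, origin not on the nose. More than 10 N between it and the sleeve is straining it
- pin_r: The same for the -y button
- fixed_cradle (a point): Floor centre of the fixed U cradle, 88 mm from the buttons, 76 mm above the bench. Both cradles: grey, 26 mm wide at the floor, widening upwards, walls up to about 90 mm above the bench, 8 mm long along the bar.
- fixed_end (a point): On the inner face of the fixed end plate, 112 mm from the buttons, 85 mm above the bench (plate top 94 mm); the tube must lie between the two end plates.
- moving_cradle (a point): Floor centre of the U cradle on the sleeve, 76 mm above the bench; moves with the sleeve.
- moving_end (a point): On the inner face of the sleeve's end plate, 85 mm above the bench (plate top 94 mm); moves with the sleeve. 168 mm from the fixed one at the start.
- culture_tube: Loose cotton-plugged glass culture tube lying on the bench, 193 mm long, 20 mm thick, 30 g; its long axis is y; origin under its middle, at bench height
- tube_mid (a point): The middle of the culture tube, half-way up (10 mm above its underside), axes as the tube
- bottle: Bystander: white reagent bottle, 47 mm wide, 100 mm high; origin at its foot
- tin: Bystander: round tin, 113 mm wide, 44 mm high; origin at its foot
- plate: Bystander: round culture plate, 93 mm wide, 15 mm high; origin at its foot

How it is judged (in metres and radians):
On the way:
1. the sleeve is slid out to the next hole and both buttons have popped out there (value of joint extension between 0.035 and 0.055 m and value of joint each of button_l, button_r below 0.002 m), for 0.2 s.
At the end, for the whole second after the job is handed in: Sleeve in the next hole (extension 35 to 55 mm), both buttons out to within 2 mm; tube at rest in both cradles between the end plates: middle 81 to 91 mm above the bench, within 8 mm of the bar's centre line, -25 to +15 mm along the rest's x, parallel to the bar within 0.09 rad (all of step 1 and z of tube_mid in the frame of rest between 0.081 and 0.091 m and y of tube_mid in the frame of rest between -0.008 and 0.008 m and x of tube_mid in the frame of rest between -0.025 and 0.015 m and angle between the y axis of culture_tube and the x axis of rest, either way round below 0.09 rad and linear speed of culture_tube below 0.02 m/s); the robot touches nothing.
It fails at once if the sleeve is strained against a button with more than 10 N (contact force between any of pin_l, pin_r and sleeve above 10 N).
It fails at once if the bottle, tin or plate is moved by more than 20 mm (distance of any of bottle, tin, plate from where it was at the start of the episode above 0.02 m).
It also fails if it takes over 51 s, if anything falls off the work surface, if the arm or the gripper's body presses on something with over 40 N, if the wrist force passes 120 N, or if a joint passes its speed limit or range.

## Working session

There is one attempt and no reset: what is moved stays moved. The work goes in short steps, each a Python script; the robot and the scene stay as the last script left them, time stands still between calls to the robot, and variables do not carry over. Pictures are saved under pics/ and viewed, at most 10 in all, crops included, and the job is handed in when it is done.

```bash
ls; mkdir -p pics
python3 - <<'E'
from station import *
import cv2,numpy as np
o=get_obs();print({k:o[k] for k in('t','tcp_pos','ee_rot','wrist_force','grip_width','grip_force')})
try: print(grasp_offset)
except Exception as e: print(e)
for c in("scene","top"):
    im=get_image(c);cv2.imwrite(f"pics/{c}0.png",im[:,:,::-1])
    K=get_calibration(c);print(c,K)
    for n in("rest","sleeve","button_l","button_r","culture_tube","bottle","tin","plate","fixed_cradle","moving_cradle","moving_end"):
        try:print(n,[(np.round(d['extent'],1).tolist(),round(d['score'],2)) for d in spot_in(n,c)[:2]])
        except Exception as e:print(n,e)
E
```

```text
pics
{'t': 0.0, 'tcp_pos': array([281.36447851, 557.18213665, 229.98034556]), 'ee_rot': array([-1.79865082e+02, -1.54100819e-02,  1.53197009e+02]), 'wrist_force': array([ 0.62107947, -0.07701057, -0.18496502]), 'grip_width': 85.58282372835522, 'grip_force': 0.0}
18.700000000000003
scene {'fx': 508.4655643997221, 'fy': 508.4655643997221, 'cx': 281.7378086003804, 'cy': 204.39219945583406, 'R': array([[ 0.6484007 , -0.76124941,  0.00871052],
       [-0.4583189 , -0.39946187, -0.79396095],
       [ 0.60788183,  0.51081264, -0.60790635]]), 't': array([-367.25035717,  331.81712463, 1328.06396108])}
rest [([254.8, 220.8, 63.4, 51.4], 0.96)]
sleeve [([260.1, 220.1, 41.3, 28.7], 0.94)]
button_l []
button_r []
culture_tube [([330.9, 281.0, 57.6, 23.8], 0.85)]
bottle [([355.9, 224.9, 16.5, 31.4], 0.98)]
tin [([385.4, 244.6, 41.5, 29.1], 0.72)]
plate [([171.8, 203.8, 23.7, 16.8], 0.59)]
fixed_cradle [([254.1, 219.6, 61.6, 52.6], 0.66)]
moving_cradle [([262.3, 219.8, 39.6, 28.5], 0.69)]
moving_end [([258.6, 220.6, 36.9, 30.2], 0.64)]
top {'fx': 431.72720737460907, 'fy': 431.72720737460907, 'cx': 277.62057453325843, 'cy': 204.7507030972177, 'R': array([[ 0.02727336, -0.99959509, -0.00811278],
       [-0.99386195, -0.02624471, -0.10746921],
       [ 0.10721278,  0.01099403, -0.99417531]]), 't': array([2.54399637e-01, 5.72718221e+02, 1.22403963e+03])}
rest [([261.1, 227.8, 73.5, 26.3], 0.93)]
sleeve [([267.4, 223.6, 52.1, 11.4], 0.89), ([258.9, 228.5, 77.6, 28.2], 0.66)]
button_l []
button_r []
culture_tube [([374.9, 242.3, 27.6, 65.0], 0.67)]
bottle [([352.3, 164.2, 21.0, 20.7], 0.56)]
tin [([390.5, 163.6, 41.7, 41.1], 0.62)]
plate [([156.2, 259.4, 26.7, 38.8], 0.58)]
fixed_cradle [([258.9, 229.8, 79.5, 25.6], 0.8)]
moving_cradle [([268.8, 223.9, 47.0, 20.0], 0.92)]
moving_end [([268.4, 223.2, 53.0, 19.3], 0.76)]
```

Run:
```python
import cv2
a=cv2.imread("pics/top0.png")[130:310,130:430];cv2.imwrite("pics/t1.png",cv2.resize(a,(800,480),interpolation=cv2.INTER_CUBIC))
a=cv2.imread("pics/scene0.png")[160:310,200:420];cv2.imwrite("pics/s1.png",cv2.resize(a,(800,545),interpolation=cv2.INTER_CUBIC))
```

```text
(no output)
```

View pics/t1.png

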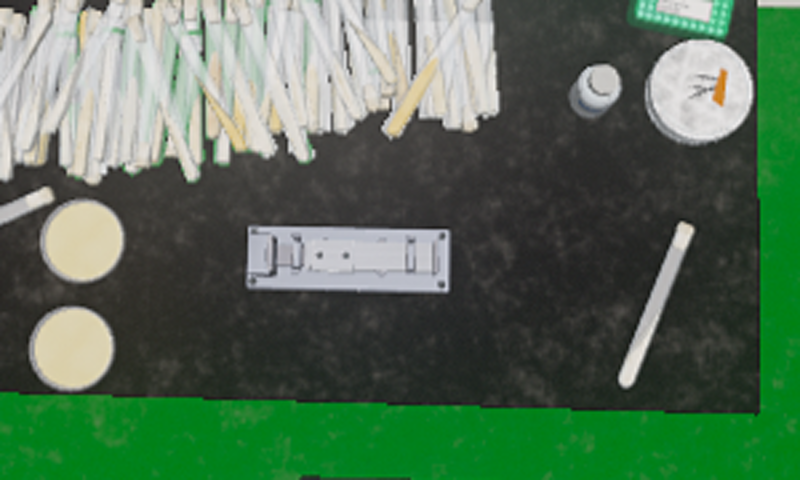

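View pics/s1.png

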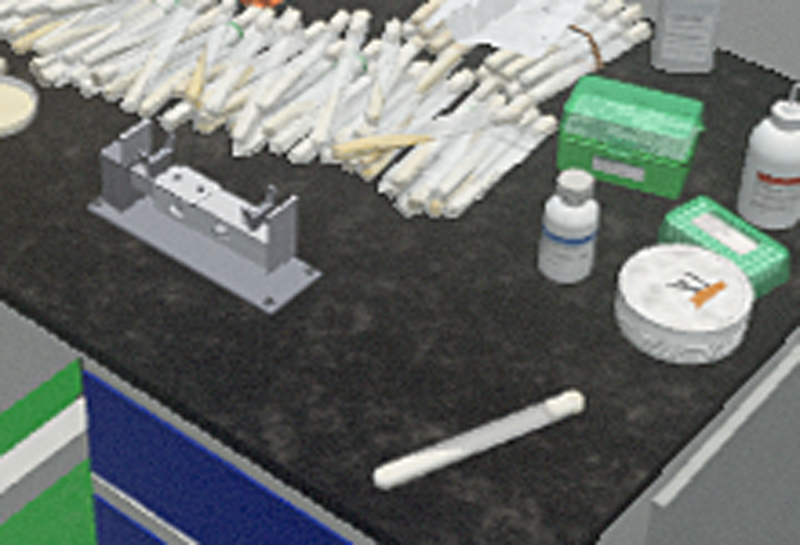

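```bash
cat > h.py <<'E'
from station import *
import cv2,numpy as np
def cal(c,obs=None):
    K=get_calibration(c)
    M=np.array([[K['fx'],0,K['cx']],[0,K['fy'],K['cy']],[0,0,1]])
    if c!="wrist": return M,np.array(K['R']),np.array(K['t'])
    from scipy.spatial.transform import Rotation as Ro
    R=Ro.from_euler('xyz',obs['ee_rot'],degrees=True).as_matrix()
    m=np.array(K['mount']);Rc=R@m[:3,:3];tc=R@m[:3,3]+obs['tcp_pos']
    return M,Rc.T,-Rc.T@tc
def back(C,uv,z):
    M,R,t=C;d=R.T@np.linalg.solve(M,[uv[0],uv[1],1]);o=-R.T@t
    return o+d*(z-o[2])/d[2]
def proj(C,X):
    M,R,t=C;p=M@(R@np.asarray(X,float)+t);return p[:2]/p[2]
E
python3 - <<'E'
from h import *
C=cal("top");f=lambda u,v,z:back(C,(u/2.6667+130,v/2.6667+130),z).round(1)
for p in((248,226),(450,230),(450,293),(247,290)):print('foot',f(*p,8))
print('btn',f(382,273,45),f(382,238,45),'end',f(437,257,90),'tube',f(686,224,10),f(626,385,10),'bottle',f(597,92,50),'tin',f(699,90,44))
print(get_calibration("wrist"))
b=(f(382,273,45)+f(382,238,45))/2
for yaw in(90,-90):
  for z in (25,250): print(yaw,z,solve_ik([b[0],b[1],z],[180,0,yaw]))
E
```

```text
foot [541.  176.5   8. ]
foot [542.5 -47.4   8. ]
foot [473.  -48.9   8. ]
foot [470.3 174.7   8. ]
btn [491.4  25.8  45. ] [528.9  26.8  45. ] end [507.5 -31.4  90. ] tube [ 555.9 -307.4   10. ] [ 378.4 -242.3   10. ] bottle [ 693.1 -201.5   50. ] tin [ 699.4 -313.2   44. ]
{'fx': 328.49403119904156, 'fy': 328.49403119904156, 'cx': 282.0323517370124, 'cy': 210.9054177870694, 'mount': array([[ 7.05861202e-04, -9.58643553e-01, -2.84608574e-01,
         7.23850099e+01],
       [ 9.99999751e-01,  6.77801907e-04,  1.97079789e-04,
        -4.15069268e-01],
       [ 3.97896444e-06, -2.84608642e-01,  9.58643793e-01,
        -1.42270664e+02],
       [ 0.00000000e+00,  0.00000000e+00,  0.00000000e+00,
         1.00000000e+00]])}
90 25 [-4.92498650e+00  1.48925613e+01  1.14903215e+02 -2.54444375e-14
  5.02042238e+01 -4.92498650e+00]
90 250 [ -4.9249865   -2.58227504 106.52159022   0.          76.06068482
  -4.9249865 ]
-90 25 None
-90 250 None
```

Run:
```python
from h import *
goto([507,50,180],[180,0,90.5]);wait(0.2)
o=get_obs();im=get_image("wrist");np.savez("w1.npz",p=o['tcp_pos'],r=o['ee_rot']);cv2.imwrite("pics/w1.png",im[:,:,::-1]);cv2.imwrite("pics/w1b.png",cv2.resize(im[:,:,::-1],(800,600),interpolation=cv2.INTER_CUBIC))
print(o['t'],o['tcp_pos'],o['ee_rot'],o['wrist_force'])
for n in("sleeve","rest","pin_l","pin_r","fixed_cradle","moving_cradle"):print(n,[(np.round(d['extent'],1).tolist(),round(d['score'],2)) for d in spot_in(n,"wrist")[:2]])
```

```text
3.4083 [507.07008616  50.70666452 180.08459612] [ 1.79991008e+02 -5.75116072e-03  9.05757938e+01] [-0.31839386 -0.22442537 -0.02922949]
sleeve [([302.1, 225.1, -2.0, 2.4], 0.73), ([285.1, 220.1, 50.6, 180.9], 0.65)]
rest [([286.2, 181.9, 79.4, 264.2], 0.65)]
pin_l [([266.6, 223.8, 4.5, 10.5], 0.44), ([283.6, 225.1, 50.3, 182.0], 0.34)]
pin_r [([266.6, 223.8, 4.5, 10.5], 0.44), ([283.6, 225.1, 50.3, 182.0], 0.34)]
fixed_cradle [([284.0, 177.9, 82.8, 268.8], 0.95)]
moving_cradle [([284.8, 224.9, 50.2, 187.6], 0.95)]
```

View pics/w1b.png

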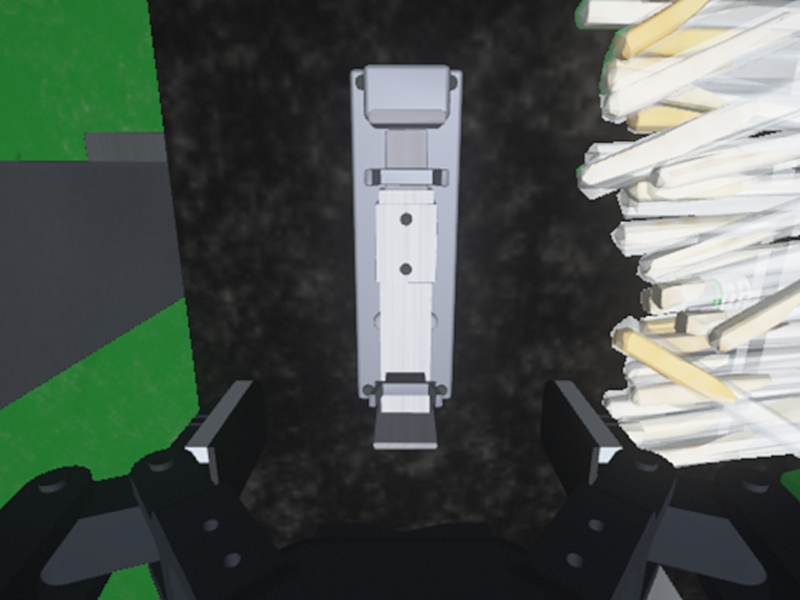

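Run:
```python
from h import *
d=np.load("w1.npz");C=cal("wrist",dict(tcp_pos=d['p'],ee_rot=d['r']))
f=lambda u,v,z:back(C,(u/1.42857,v/1.42857),z).round(1)
for n,u,v,z in(("btn",379,322,45),("btn",434.5,321,45),("foot",351,70,8),("foot",462,70,8),("foot",359,398,8),("foot",452,398,8),("clip",377,282,62),("clip",437,282,62),("clip",379,191,62),("clip",434,191,62),("slv",380,370,60),("slv",430,370,60),("mend",375,447,94),("mend",437,447,94),("fend",365,124,94),("fend",449,124,94),("fcr",366,184,90),("fcr",447,184,90)):print(n,f(u,v,z))
# gradient-based sleeve edges
im=cv2.imread("pics/w1.png",0).astype(float)
for v in(232,240,248,256):
    g=np.diff(cv2.GaussianBlur(im,(1,5),0)[v]);l=250+np.argmax(g[250:280]);r=290+np.argmin(g[290:320])
    print(v,l,r,back(C,(l+.5,v),60).round(1),back(C,(r+.5,v),60).round(1))
```

```text
btn [492.3  26.8  45. ]
btn [526.9  27.8  45. ]
foot [474.  176.2   8. ]
foot [541.7 176.9   8. ]
foot [475.3 -46.    8. ]
foot [544.6 -45.3   8. ]
clip [492.1  56.8  62. ]
clip [526.4  57.2  62. ]
clip [493.4 107.5  62. ]
clip [523.2 107.9  62. ]
slv [493.5   1.   60. ]
slv [524.    1.3  60. ]
mend [492.2 -30.2  94. ]
mend [526.9 -29.8  94. ]
fend [488.7 139.2  94. ]
fend [527.1 139.6  94. ]
fcr [488.6 112.4  90. ]
fcr [527.5 112.8  90. ]
232 265 317 [493.2  26.   60. ] [537.4  26.5  60. ]
240 250 316 [480.3  18.6  60. ] [536.8  19.2  60. ]
248 250 316 [480.2  11.2  60. ] [537.1  11.8  60. ]
256 250 316 [480.1   3.7  60. ] [537.4   4.3  60. ]
```

```bash
cat >> h.py <<'E'
AX=np.array([0.0095,-1,0.]);P0=np.array([509.,27.3,23.])
E
python3 - <<'E'
from h import *
goto(P0+[0,0,110],[180,0,90.5]);move_l(P0,speed=120)
o=get_obs();f0=o['wrist_force'];print(o['t'],o['tcp_pos'],f0)
grip(30,40);wait(0.2)
o=get_obs();print(o['t'],o['tcp_pos'],o['wrist_force'],o['moment'],o['grip_width'],o['grip_force'])
im=get_image("wrist");cv2.imwrite("pics/w2.png",cv2.resize(im[:,:,::-1],(800,600)))
E
```

```text
5.15 [510.03967744  27.29701256  23.93533278] [-0.18301092 -0.44804434 -0.5008041 ]
5.925 [508.64391693  27.29675159  23.04537981] [-3.19873168 -0.04197945  5.33169072] [-0.01133973  0.48506509 -0.08063119] 30.25730372311575 3.7121883407235146
```

View pics/w2.png

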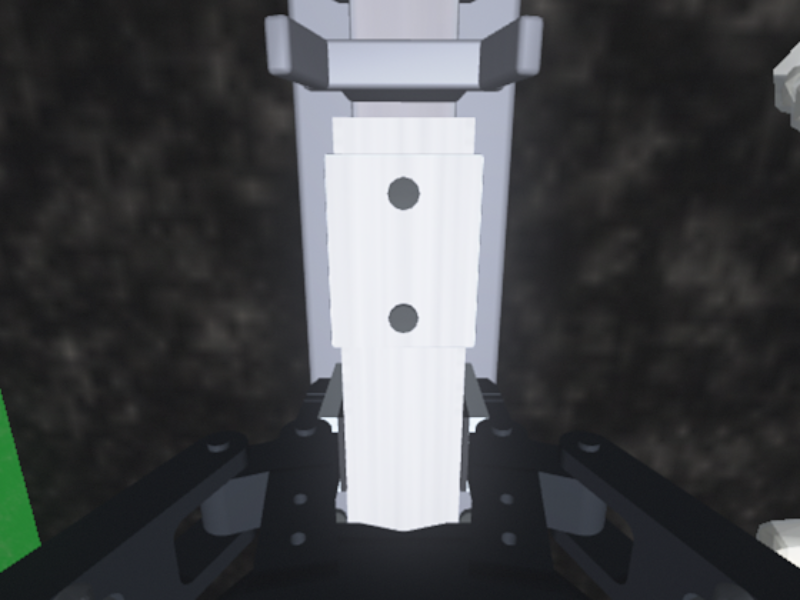

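```bash
cat >> h.py <<'E'
def pull(p,s0,s1,step,lim,base,sp=20):
    s=s0;log=[]
    while s<s1:
        s+=step;move_l(p+AX*s,speed=sp);o=get_obs();f=(o['wrist_force']-base)@AX
        log.append((round(s,2),round(float((o['tcp_pos']-p)@AX),2),round(float(f),1)))
        if f<-lim: break
    print(log,'t',o['t'],'g',o['grip_width'],o['grip_force'],'F',o['wrist_force'].round(1));return s
E
python3 - <<'E'
from h import *
grip(20,40);wait(0.1);o=get_obs();print(o['t'],o['tcp_pos'],o['wrist_force'],o['grip_width'],o['grip_force'])
b=o['wrist_force'];np.save("b.npy",b)
pull(P0,0,3,0.5,15,b)
E
```

```text
6.2917 [508.56556257  27.29139156  23.06638895] [-5.18348966 -0.47231259  5.63187255] 29.54863226809377 39.198169112205505
[(0.5, 0.11, -1.3), (1.0, 0.21, -2.9), (1.5, 0.47, -3.4), (2.0, 0.86, -4.4), (2.5, 1.36, -4.8), (3.0, 1.85, -4.2)] t 7.7917 g 29.452656792606522 39.19733349233866 F [-3.8  3.7  6.5]
```

Run:
```python
from h import *
b=np.load("b.npy")
pull(P0,3,18,0.8,16,b)
```

```text
[(3.8, 2.68, -4.5), (4.6, 3.51, -4.4), (5.4, 4.19, -5.0), (6.2, 4.67, -6.7), (7.0, 5.0, -6.8), (7.8, 5.42, -9.2), (8.6, 6.67, -7.5), (9.4, 8.21, -4.1), (10.2, 9.26, -3.4), (11.0, 10.1, -3.3), (11.8, 10.9, -2.7), (12.6, 11.73, -3.1), (13.4, 12.58, -2.9), (14.2, 13.33, -2.7), (15.0, 14.15, -4.5), (15.8, 14.94, -3.6), (16.6, 15.77, -3.3), (17.4, 16.57, -2.8), (18.2, 17.36, -3.9)] t 12.5417 g 29.23001719463788 39.031068943440914 F [-4.4  3.4  5.5]
```

Run:
```python
from h import *
b=np.load("b.npy")
move_l(P0+AX*33,speed=20);o=get_obs();print(o['t'],(o['wrist_force']-b)@AX)
pull(P0,33,58,0.8,6.5,b)
```

```text
13.4333 -3.0605390671834485
[(33.8, 32.99, -3.5), (34.6, 33.79, -3.7), (35.4, 34.56, -3.2), (36.2, 35.37, -3.2), (37.0, 36.19, -3.5), (37.8, 36.97, -3.2), (38.6, 37.73, -3.8), (39.4, 38.57, -3.7), (40.2, 39.38, -2.0), (41.0, 40.17, -4.0), (41.8, 40.95, -3.2), (42.6, 41.78, -3.4), (43.4, 42.59, -3.3), (44.2, 43.48, -3.6), (45.0, 44.47, -2.0), (45.8, 45.42, -1.5), (46.6, 46.47, -1.3), (47.4, 47.44, -0.6), (48.2, 48.6, 1.9), (49.0, 49.41, 1.3), (49.8, 49.86, 0.1), (50.6, 50.44, -0.3), (51.4, 51.16, -1.6), (52.2, 51.92, -0.6), (53.0, 52.73, -0.2), (53.8, 53.12, -2.6), (54.6, 53.2, -5.2), (55.4, 53.36, -8.2)] t 20.4333 g 29.597724463995746 39.037945345044136 F [-4.6  7.8  7.8]
```

Run:
```python
from h import *
b=np.load("b.npy")
move_l(P0+AX*52.6,speed=20);o=get_obs();print(o['t'],(o['wrist_force']-b)@AX)
grip(80);move_l(P0+AX*52+[0,0,150],speed=200)
wait(.1);im=get_image("wrist");cv2.imwrite("pics/w3.png",cv2.resize(im[60:340,140:420,::-1],(600,600),interpolation=cv2.INTER_CUBIC))
yaw=159.9;tx=np.array([np.cos(np.radians(yaw)),np.sin(np.radians(yaw)),0])
q=np.array([467,-275,170])+tx*20
print(solve_ik([467,-275,4],[180,0,yaw]))
goto(q,[180,0,yaw]);wait(.15);o=get_obs();im=get_image("wrist");C=cal("wrist",o);cv2.imwrite("pics/w4.png",im[:,:,::-1])
print(o['t'],o['tcp_pos'],o['ee_rot'])
for d in regions_of("culture_tube","wrist")[:2]:
    m=d['region'].astype(np.uint8);v,u=np.nonzero(m)
    if len(u)<50: continue
    X=np.array([back(C,(a,c),10) for a,c in zip(u,v)])[:,:2]
    r=cv2.minAreaRect(X.astype(np.float32));print(d['score'],len(u),r,X.mean(0))
    w,V=np.linalg.eigh(np.cov(X.T));print(np.degrees(np.arctan2(*V[::-1,1])))
```

```text
20.725 -1.4085410264094658
[ -37.9135328    20.20931226  110.82024222    0.           48.97044552
 -107.8135328 ]
23.9667 [ 448.45000623 -267.59203547  169.93436612] [ 1.79991914e+02 -4.19890850e-03  1.59941488e+02]
0.72 3800 ((467.8594665527344, -272.8424072265625), (20.181787490844727, 195.74118041992188), 69.02485656738281) [ 459.93313842 -269.88808245]
158.68533450862333
```

View pics/w3.png

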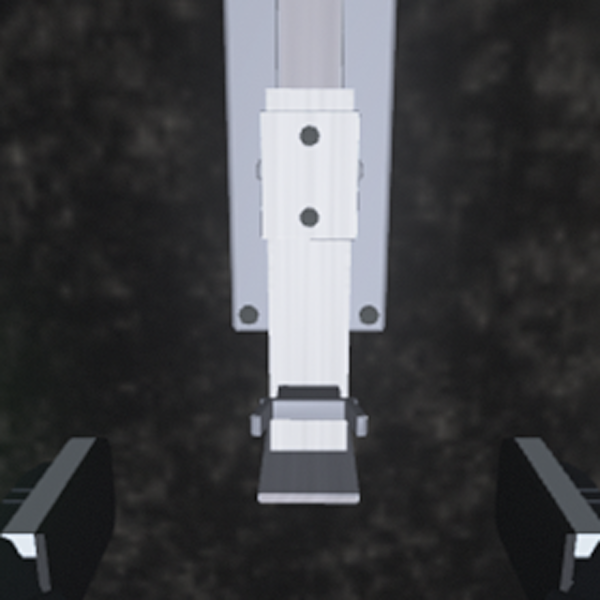

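View pics/w4.png

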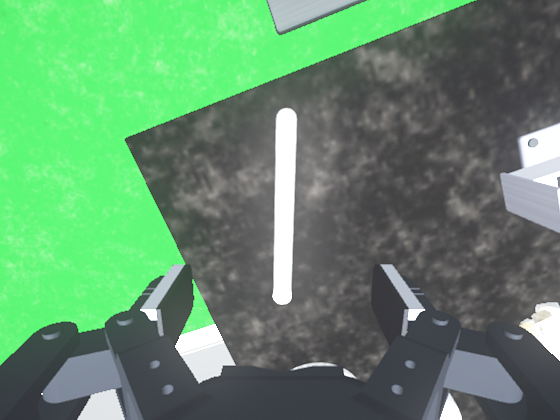

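Run:
```python
from h import *
c=np.array([467.9,-272.8,0]);Y=159.0
grip(50,25)
goto(c+[0,0,60],[180,0,Y]);move_l(c+[0,0,4],speed=80)
o=get_obs();print(o['t'],o['tcp_pos'],o['wrist_force'])
grip(10,25);o=get_obs();print(o['t'],o['grip_width'],o['grip_force'],o['wrist_force'],o['tcp_pos'])
move_l(c+[0,0,150],speed=200)
T=np.array([509.,27.3,0])-AX*2.5
goto(T+[0,0,150],[180,0,90.54]);wait(.1)
o=get_obs();print(o['t'],o['grip_width'],o['grip_force'],o['wrist_force'],o['tcp_pos'])
im=get_image("wrist");cv2.imwrite("pics/w5.png",im[:,:,::-1])
im=get_image("top");cv2.imwrite("pics/t5.png",cv2.resize(im[190:260,200:340,::-1],(800,400),interpolation=cv2.INTER_CUBIC))
```

```text
25.8417 [ 468.13803433 -272.96846841    4.05046129] [ 0.20338995 -0.47854574  0.43400601]
26.2167 18.325106066745747 25.62949687242508 [-0.60542472  1.13985085  2.62451784] [ 468.5113135  -273.24064548    4.73120151]
28.7583 18.787000474462832 25.333325564861298 [ 1.06727404  0.04332801 -0.89819244] [508.99132954  29.19737421 149.77774902]
```

View pics/w5.png

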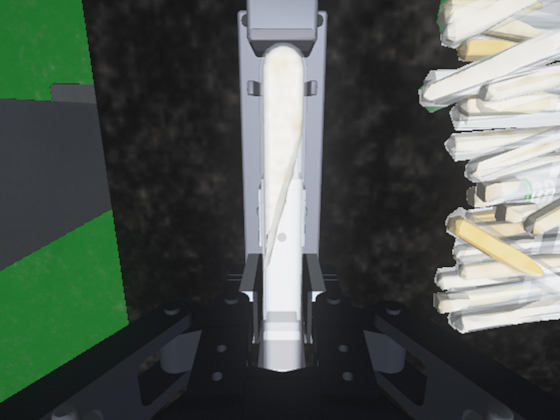

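Run:
```python
from h import *
o=get_obs();C=cal("wrist",o);print(back(C,(283.5,45),156),back(C,(283.5,150),156))
T=np.array([509.,27.3,0])-AX*2.5
move_l(T+[0,0,100],speed=80)
z=100;b=get_obs()['wrist_force']
while z>79.5:
    z-=2 if z>88 else 1
    move_l(T+[0,0,z],speed=30);o=get_obs();f=o['wrist_force']-b
    if f[2]>3: break
print(z,o['t'],f,o['tcp_pos'],o['grip_width'])
im=get_image("scene");cv2.imwrite("pics/s6.png",cv2.resize(im[170:270,190:320,::-1],(780,600),interpolation=cv2.INTER_CUBIC))
```

```text
[508.61274204 125.9194254  156.        ] [509.02618215  86.86536741 156.        ]
80 33.1333 [-1.11157046  0.05113566  6.31596947] [509.10901635  29.80437765  80.65829459] 18.491117071870256
```

View pics/s6.png

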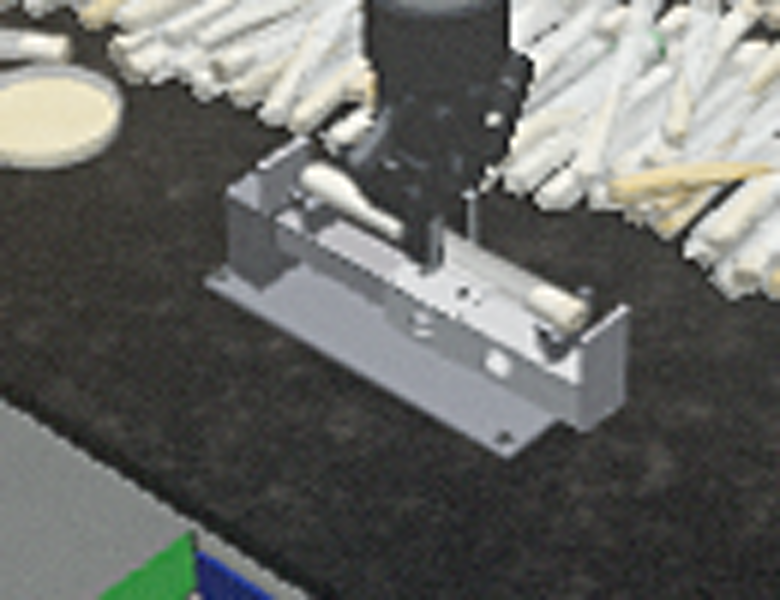

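Run:
```python
from h import *
T=np.array([509.,27.3,0])-AX*2.5
grip(60);wait(.2);move_l(T+[0,0,230],speed=150);wait(.5)
o=get_obs();C=cal("wrist",o);im=get_image("wrist");cv2.imwrite("pics/w7.png",im[60:380,120:440,::-1])
for d in regions_of("culture_tube","wrist")[:2]:
    v,u=np.nonzero(d['region'])
    if len(u)<50: continue
    X=np.array([back(C,(a,c),86) for a,c in zip(u,v)])[:,:2]
    print(d['score'],len(u),cv2.minAreaRect(X.astype(np.float32)))
print(o['t'],o['wrist_force'])
```

```text
0.64 4278 ((509.3949890136719, 29.977005004882812), (19.089197158813477, 194.2635040283203), 0.2054482400417328)
35.5083 [1.40004988 0.06933181 0.08374502]
```

View pics/w7.png

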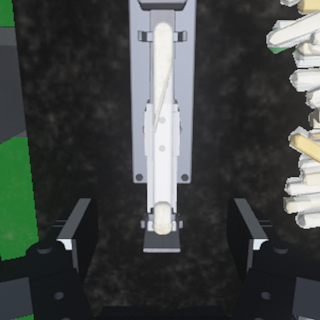

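The tube runs from (162,25) to (162,232) in the crop. It lies in both cradles between the end plates, aligned with the bar, and both buttons show out beside the clip.

```bash
python3 -c "
from station import *
print(sign_off())"
```

```text
the job is handed in; nothing more can be done
None
```

The job is handed in: the sleeve is out in the next hole at about 51 mm with both buttons popped out, and the tube lies in both cradles between the end plates; the arm was never sent near the bottle, tin or plate, though I did not re-measure them; `sign_off()` returned no verdict.

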